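# Tare the load cell and hold the spring balance at its mark

### The job

We are calibrating the load cell on the bench rig with its spring balance. While the balance is still slack, press the red tare button on the grey readout fully down and let it come back up; then take the balance's orange grip and pull the white rod straight out of its clear tube until the red ring on it stands right at the tube's mouth, coming up to the mark without running past it. Finish while still holding the rod steady there, as the laptop is logging, and leave the other things on the bench where they are.

Things in the scene. Friction and masses are not known exactly. Their poses are not given: they have to be found in the camera images.
- rig: calibration rig, fixed to the bench: grey base plate 250 x 90 x 12 mm, at its far end an upright aluminium load cell 13 mm square reaching 93 mm above the bench, and two grey clips (tops 95 mm up) that carry a level clear tube, 23 mm across. Its x axis runs along the tube, towards the load cell; z up. The origin is on the bench, below the tube's axis, 110 mm from its mouth
- mouth (a point): centre of the open end (mouth) of the clear tube, on its axis, 80 mm above the bench, inside a blue collar 25 mm across. Its own x axis is level and points from the mouth INTO the tube: the rod pulls out along minus x of this frame; z is up
- grip (a point): centre of the orange pull grip on the rod's outer end: a level cylinder 20 mm in diameter, reaching 22 mm either way along the rod, between an aluminium collar (25 mm) and an end flange (30 mm). Axis 80 mm above the bench, nothing beside it. Axes as mouth. 34 mm outside the mouth when the rod is home; moves with the rod
- ring (a point): centre of the red ring (4 mm wide, 15 mm across) on the white rod (14 mm in diameter, thin black rings every 5 mm). With the rod home it lies 50 mm inside the clear tube; it is at the mark when it coincides with mouth
- tare_top (a point): centre of the top of the red round tare button (24 mm across, in a black round housing 40 mm across) on the grey readout; 58 mm above the bench when up, pressed straight down. x points to the display
- readout: grey readout box 115 x 80 x 36 mm, fixed to the bench; origin under its centre. Its x axis runs along its length from the button half (button at x = -24 mm) to the pale green display half; a thin rubber aerial 8 mm across stands at x = 50, y = -32 mm, its tip 84 mm above the bench
- rod: the white rod with its ring marks and orange grip, 0.06 kg, as one piece; its origin is on its axis, at the mouth when the rod is home; axes as mouth. It only slides
- draw (a joint): how far the rod is pulled out of the tube, m: 0 home, 0.050 with the red ring at the mouth, 0.100 at its stop. An inner spring pulls it back: about 0.5 N at home, rising by 2 N per 10 mm, so about 10.5 N at the red ring; let go, it snaps home
- tare (a joint): how far the tare button is pressed, m: 0 up, 0.006 fully down (needs 5 N; springs back)
- breadboard: white breadboard 165 x 55 x 9 mm with chips and bridges up to 19 mm, loose; origin at the centre of its underside, as for all the loose things below; x along its length
- mcu_board: teal microcontroller board 69 x 54 x 15 mm, loose
- pliers: small pliers with teal handles, 167 x 62 x 14 mm, loose, lying flat
- screwdriver: yellow screwdriver 190 mm long, 26 mm thick, loose, lying flat
- parts_box: clear plastic box of components 122 x 82 x 28 mm, loose
- speaker: small round loudspeaker, 52 mm across, 18 mm high, loose
- green_case: lime-green plastic case 75 x 150 x 43 mm, loose
Things that resemble listed ones, but are neither listed nor needed, are in the scene too. Leave any yellow look-alike of the readout alone.

How it is judged:
By the outcome, as a careful person would: the job done as asked, in the order asked, and still so for the second after the job is handed in, while the arm keeps its last pose, push and grip.
It also fails if it takes over 51 s, if anything falls off the work surface, if the arm or the gripper's body presses on something with over 40 N, if the wrist force passes 120 N, or if a joint passes its speed limit or range.

### The arm

A 6-joint arm with a two-finger parallel gripper is mounted at the origin on the work surface. World frame = base frame: x ahead of the robot, y to its left, z up, the work surface at z = 0. Lengths are in m, angles in rad, forces in N, time in s.
With the tool pointing down it reaches from about 0.35 to 0.975 m from the base axis. Payload 4.9 kg.
Tool frame: the origin (TCP) lies at the very end of the fingers, on their centre line; the grasp point (between the pads) lies 19 mm behind it; z points along the fingers, y is the line along which they close (so a half turn about z gives the same grasp; the last joint's range is limited). The gripper opens to 85 mm and grips with 20 to 120 N. Pads are 22 mm wide; open, the fingers measure 114 mm over their backs; the gripper's body (76 mm by 85 mm) begins 54 mm behind the grasp point. The pads swing forward as they close: fully open they stand 13 mm farther back than shut.
Start: joints at [1.124, 0.053, 1.613, -0, 1.476, -0.119], TCP at [0.201, 0.592, 0.231] pointing down, gripper open.
Joint ranges: [-3.01, 3.01], [-1.01, 2.22], [0.06, 2.58], [-1.02, 4.17], [0.09, 2.62], [-3.14, 3.14]. Speed limits (rad/s): [2.57, 2.57, 3.14, 3.14, 3.14, 3.14].

### API

Orientations are given as a unit quaternion [w, x, y, z].
In Python, from plant import state, optics, ticket, nets gives the robot as it stands. The module is installed in compiled form; this text tells all that it offers.
- The arm moves only by the shell command python3 -m inch 'ROWS' [OPENING]. ROWS is JSON, a list of rows, each an object of numbers: "dx", "dy", "dz": the shift along the tool's x, y, z as a fraction of full scale; "rx", "ry", "rz": the turn, a rotation vector about the tool's x, y, z as a fraction of full scale. In form: [{"dx": .., "dy": .., "dz": .., "rx": .., "ry": .., "rz": ..}, ...]. A call has 1 to 5 rows; each row is the pose to reach, as a shift and turn from the pose commanded when the call began, along the tool's axes at that moment; what a row does not reach only later rows make up. Full scale, the value 1, is 0.8 m for a shift and 1.5 rad for a turn. A row lasts 1/10 s, in which the tool goes at most 50 mm and 8.59 degrees, less where a joint would pass 70% of its speed; a pose out of reach is approached as far as the arm can. A call with a number of a shift or a turn outside -1 to 1 is refused whole. A call with a gripper value outside its range is refused whole. OPENING is the opening, from -1 (shut) to 1 (fully open), set as the call begins (- or left out, the last holds). The fingers move at their own pace and stop on an object; the grip force is fixed at half the most. Time passes only in rows, so rows that repeat a pose let the fingers close. It gives the time, the measured TCP pose, the force, the opening and the grip force at its end, in the units of the state.
- state(): the state, without advancing time (a new reading comes with each control period).
- optics.grab_frame(name): name is "scene" or "top" or "wrist"; returns the picture (420x560x3 uint8, red, green, blue); there is no depth.
- optics.camera_info(name): a dict with "fx", "fy", "cx", "cy" (pixels), "k1" (the pictures are not rectified: a ray, as slopes to the right and down, at radius r is drawn at 1 + k1 r^2 times it, then the intrinsics apply), "R" (3x3) and "t" (3): a world point X has camera coordinates R X + t. Camera axes: x right, y down, z forward; pixel columns grow to the right and rows downward; lengths in m; the calibration is good to about 2 mm. A picture is of the moment at which its call begins: read the wrist's pose just before it. camera_info takes no time and is no camera call; for the wrist camera it gives the pose at the moment of the call.
- ticket.job_done(): hands the job in; it is judged then, once.
Trained networks look in the newest picture that a camera, given by its name, has taken for a name from the list of things; names that differ only in an ending like _2 or _b are one class to them, and where a whole thing is asked for, a point or a joint stands for the part that bears it (a point fixed in the world has none). Each returns a list of dicts, best first, with "confidence" (0 to 1); they miss things now and then, are a little off and sometimes report something else, mostly with a low value. They report only what shows in the picture. A call takes as long as a camera call. They do not tell look-alikes from the thing itself.
- nets.boxes_of(camera, name): "bbox" ([centre column, centre row, width, height] in pixels, round what is visible of it).
- nets.outline_of(camera, name): "pixels" (420x560 bool, what is visible of it) and "bbox" ([centre column, centre row, width, height] in pixels, round what is visible of it).
The state is a dict: "time": time; "joint_pos": joint angles; "joint_vel": joint speeds; "joint_efforts": joint torques, N m; "tool_pos": TCP position; "tool_rot": TCP orientation; "contact_force": force on the tool from outside, world axes, zero at the start; "ft_torque": the same for the moment, N m; "gripper_width": opening from 0.0 (shut) to 1.0 (fully open); "grasp_force": force on a finger pad.
Only numpy, scipy, OpenCV 4.12 (cv2) and the standard library are available. Lean on these libraries where they do the work, as an engineer would, in place of code of your own. Each camera call takes 0.05 s, during which the arm holds its last target. There are 200 camera calls.

## Working session

There is one attempt and no reset: what is moved stays moved. The work goes in short steps, Python scripts to look and compute and a shell command to move; the robot and the scene stay as the last step left them, time stands still between calls to the robot, and variables do not carry over. Pictures are saved under pics/ and viewed, at most 10 in all, crops included, and the job is handed in when it is done.

```bash
mkdir -p pics
cat > h.py <<'E'
import numpy as np, cv2
from plant import state, optics, ticket, nets
def save(cam,name,crop=None,scale=1):
    im=optics.grab_frame(cam)
    if crop: im=im[crop[1]:crop[3],crop[0]:crop[2]]
    cv2.imwrite('pics/'+name,cv2.resize(im[:,:,::-1],None,fx=scale,fy=scale,interpolation=cv2.INTER_CUBIC))
def ray(cam,u,v,c=None):
    c=c or optics.camera_info(cam)
    K=np.array([[c['fx'],0,c['cx']],[0,c['fy'],c['cy']],[0,0,1.]])
    p=cv2.undistortPoints(np.array([[[u,v]]],float),K,np.array([c['k1'],0,0,0.]))[0,0]
    R=np.array(c['R']);t=np.array(c['t'])
    return -R.T@t, R.T@np.array([p[0],p[1],1])
def at_z(cam,u,v,z,c=None):
    o,d=ray(cam,u,v,c); return o+d*(z-o[2])/d[2]
def proj(cam,X,c=None):
    c=c or optics.camera_info(cam)
    K=np.array([[c['fx'],0,c['cx']],[0,c['fy'],c['cy']],[0,0,1.]])
    return cv2.projectPoints(np.array([X],float),cv2.Rodrigues(np.array(c['R']))[0],np.array(c['t'],float),K,np.array([c['k1'],0,0,0.]))[0][0,0]
E
python3 - <<'E'
from h import *
import cv2
print(state())
a=optics.grab_frame('scene');cv2.imwrite('pics/s0.png',a[:,:,::-1])
b=optics.grab_frame('top');cv2.imwrite('pics/t0.png',b[:,:,::-1])
for cam in('top','scene'):
  for n in('tare_top','grip','readout','ring','mouth','rig'):
    print(cam,n,[(np.round(x['bbox']).tolist(),round(x['confidence'],2)) for x in nets.boxes_of(cam,n)[:3]])
E
```

```text
{'time': 0.0, 'joint_pos': array([ 1.12397615e+00,  5.33622010e-02,  1.61430849e+00, -2.00143341e-05,
        1.47600420e+00, -1.18992690e-01]), 'joint_vel': array([-0.00049212,  0.00092737,  0.00012309,  0.00019077,  0.00162164,
       -0.00179281]), 'joint_efforts': array([-1.53764693e-03, -3.93680012e+01, -3.70174456e+01, -2.48967217e-04,
        6.92815811e-03, -1.54498984e-06]), 'tool_pos': array([0.20096778, 0.59114161, 0.23005106]), 'tool_rot': array([-2.81060157e-04,  1.63179696e-01,  9.86595815e-01, -1.00251133e-03]), 'contact_force': array([ 0.3320118 ,  0.1294488 , -1.11187442]), 'ft_torque': array([-0.04264105,  0.0258809 , -0.01455571]), 'grasp_force': 0.0, 'gripper_width': 1.00107903903731}
top tare_top [([416.0, 253.0, 7.0, 13.0], 0.62), ([422.0, 319.0, 9.0, 9.0], 0.4)]
top grip [([272.0, 196.0, 20.0, 17.0], 0.65)]
top readout [([410.0, 246.0, 41.0, 47.0], 0.73), ([360.0, 147.0, 22.0, 27.0], 0.63), ([416.0, 310.0, 47.0, 48.0], 0.6)]
top ring [([359.0, 147.0, 21.0, 26.0], 0.61), ([270.0, 198.0, 23.0, 16.0], 0.51)]
top mouth [([223.0, 189.0, 116.0, 51.0], 0.57), ([270.0, 198.0, 24.0, 13.0], 0.15)]
top rig [([225.0, 187.0, 118.0, 50.0], 0.92)]
scene tare_top [([120.0, 248.0, 6.0, 9.0], 0.49)]
scene grip [([291.0, 219.0, 20.0, 15.0], 0.55)]
scene readout [([131.0, 256.0, 44.0, 39.0], 0.97), ([330.0, 286.0, 48.0, 56.0], 0.68), ([165.0, 289.0, 53.0, 43.0], 0.64)]
scene ring [([192.0, 371.0, 42.0, 40.0], 0.74), ([290.0, 221.0, 23.0, 11.0], 0.49), ([238.0, 213.0, 17.0, 8.0], 0.33)]
scene mouth [([329.0, 208.0, 95.0, 62.0], 0.8), ([157.0, 280.0, 4.0, 6.0], 0.72)]
scene rig [([327.0, 208.0, 90.0, 58.0], 0.6)]
```

View pics/t0.png

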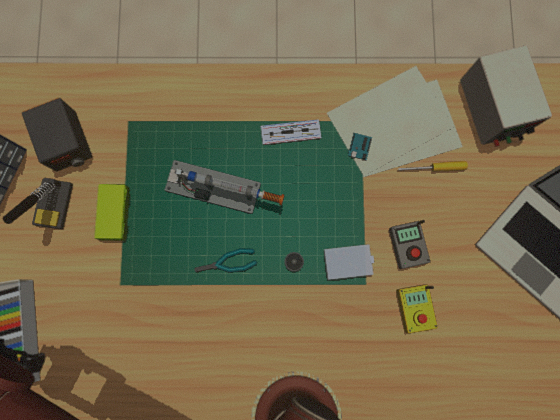

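View pics/s0.png

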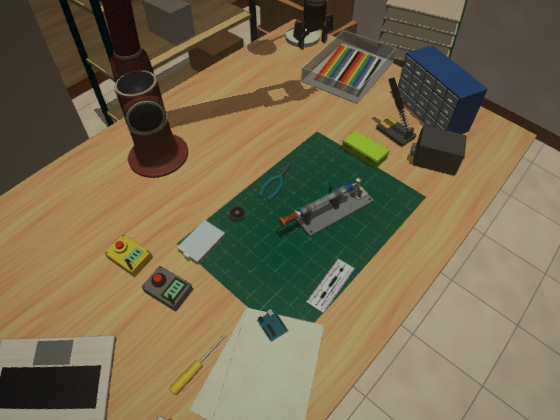

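The top picture shows the rig at (213,187) with its orange grip at (271,198). Two readout-like boxes are in view: a grey one at (410,246) with its red button at (414,254), and a yellow one at (417,310). The grey one fits the description. I'll confirm it in one enlarged crop and measure by colour.

Run:
```python
from h import *
b=optics.grab_frame('top'); s=optics.grab_frame('scene')
A=cv2.resize(b[220:340,380:450],None,fx=4,fy=4,interpolation=cv2.INTER_CUBIC); B=cv2.resize(b[150:220,150:300],None,fx=3,fy=3,interpolation=cv2.INTER_CUBIC)
C=np.zeros((480,740,3),np.uint8);C[:,:280]=A;C[:210,290:]=B
C[220:470,290:690]=cv2.resize(s[170:270,260:420],None,fx=2.5,fy=2.5,interpolation=cv2.INTER_CUBIC)
cv2.imwrite('pics/c1.png',C[:,:,::-1])
def cen(im,box,f):
    x0,y0,x1,y1=box;h=cv2.cvtColor(im,cv2.COLOR_RGB2HSV).astype(int)[y0:y1,x0:x1]
    m=f(h);v,u=np.nonzero(m);return u.mean()+x0,v.mean()+y0,m.sum()
red=lambda h:((h[...,0]<6)|(h[...,0]>174))&(h[...,1]>150)&(h[...,2]>80)
org=lambda h:(h[...,0]>=4)&(h[...,0]<18)&(h[...,1]>150)&(h[...,2]>80)
grn=lambda h:(h[...,0]>40)&(h[...,0]<90)&(h[...,1]>40)&(h[...,2]>120)
for n,im,cam,box,f,z in[('btn',b,'top',(400,240,425,268),red,.057),('btn',s,'scene',(145,268,170,292),red,.057),('disp',b,'top',(390,222,425,245),grn,.036),('disp',s,'scene',(155,275,190,305),grn,.036),('grip',b,'top',(255,185,290,212),org,.085),('grip',s,'scene',(272,205,305,232),org,.085)]:
    u,v,k=cen(im,box,f);print(n,cam,round(u,1),round(v,1),k,at_z(cam,u,v,z).round(4))
for n in('rig',):
  r=nets.outline_of('top',n)[0];m=r['pixels'].astype(np.uint8);print(cv2.minAreaRect(cv2.findNonZero(m)),[at_z('top',*p,.012).round(3) for p in cv2.boxPoints(cv2.minAreaRect(cv2.findNonZero(m)))])
print(optics.camera_info('wrist'))
```

```text
btn top 415.2 252.2 63 [ 0.423  -0.3103  0.057 ]
btn scene 157.0 277.4 60 [ 0.4225 -0.3113  0.057 ]
disp top 408.1 233.6 170 [ 0.4741 -0.2998  0.036 ]
disp scene 173.9 288.7 133 [ 0.4711 -0.2976  0.036 ]
grip top 274.0 197.0 111 [0.564  0.0565 0.085 ]
grip scene 288.1 217.7 96 [0.5639 0.0577 0.085 ]
((294.0000305175781, 261.0), (18.782970428466797, 18.782970428466797), 63.43495178222656) [array([0.415, 0.037, 0.012]), array([ 0.437, -0.008,  0.012]), array([ 0.392, -0.03 ,  0.012]), array([0.37 , 0.015, 0.012])]
{'fx': 298.8655544480956, 'fy': 298.8655544480956, 'cx': 279.58528556644956, 'cy': 208.1346635412219, 'k1': -0.06074436914298695, 'R': array([[ 3.21827629e-01,  9.46798113e-01, -5.56523266e-04],
       [ 9.10149746e-01, -3.09208363e-01,  2.75712946e-01],
       [ 2.60872416e-01, -8.92385634e-02, -9.61239856e-01]]), 't': array([-0.62398631, -0.03659304,  0.37907695])}
```

View pics/c1.png

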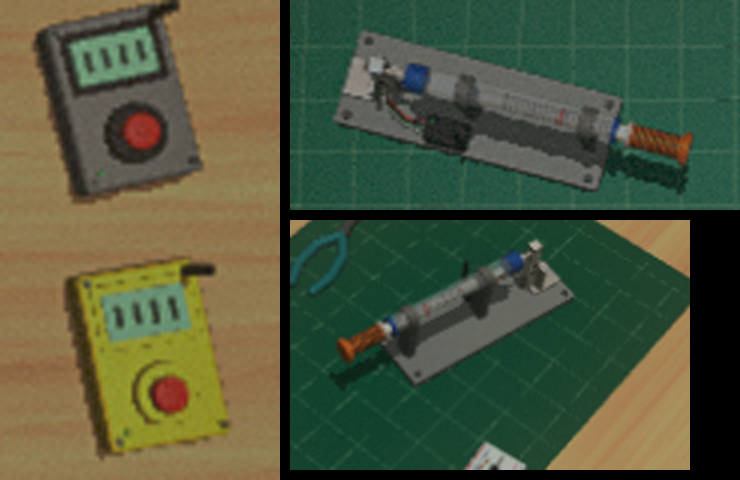

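The crop confirms it: the grey box with the red button in a black housing is the readout, and the yellow one is the look-alike. Button ≈ (0.423, -0.311), with both views agreeing. Grip ≈ (0.564, 0.057). I'll start moving, turning the tool so its x axis points into the tube, and look with the wrist camera on the way.

```bash
cat >> h.py <<'E'
from scipy.spatial.transform import Rotation as Ro
def go(x,y,z,yaw=None,tilt=True):
    s=state();w,a,b,c=s['tool_rot'];R=Ro.from_quat([a,b,c,w])
    d=R.inv().apply(np.array([x,y,z])-s['tool_pos'])/.8
    print('dxyz',d.round(4),end=' ')
    if yaw is not None:
        X=[np.cos(yaw),np.sin(yaw),0];Z=[0,0,-1];T=np.array([X,np.cross(Z,X),Z]).T
        print('rxyz',((R.inv()*Ro.from_matrix(T)).as_rotvec()/1.5).round(4),end=' ')
    print()
E
python3 -c "
from h import *
go(.50,.12,.23,1.318)
# axis from the two blue collars / flange, top picture
o=at_z('top',281.7,199,.085);m=at_z('top',257.5,192.7,.085);f=at_z('top',191.7,176,.085);d=f-o;print(o,m,f,np.arctan2(d[1],d[0]))"
python3 -m inch '[{"dx":-0.25,"dy":-0.21,"rz":0.2},{"dx":-0.55,"dy":-0.45,"rz":1},{"dx":-0.55,"dy":-0.45,"rz":1},{"dx":-0.55,"dy":-0.45,"rz":1},{"dx":-0.55,"dy":-0.45,"rz":1}]' -1
python3 -c "
from h import *
go(.50,.12,.23,1.318)"
```

```text
dxyz [-0.5434 -0.438   0.0017] rxyz [ 1.000e-04 -0.000e+00  9.972e-01] 
[0.55866951 0.03649051 0.085     ] [0.57529976 0.09908374 0.085     ] [0.61963808 0.27029762 0.085     ] 1.3157123906886752
dxyz [-0.5434 -0.438   0.0017] rxyz [ 1.000e-04 -0.000e+00  9.972e-01] validation failed for argument at $[0]...
```

```bash
python3 -m inch '[{"dx":-0.54,"dy":-0.44,"dz":0,"rx":0,"ry":0,"rz":1},{"dx":-0.54,"dy":-0.44,"dz":0,"rx":0,"ry":0,"rz":1},{"dx":-0.54,"dy":-0.44,"dz":0,"rx":0,"ry":0,"rz":1},{"dx":-0.54,"dy":-0.44,"dz":0,"rx":0,"ry":0,"rz":1},{"dx":-0.54,"dy":-0.44,"dz":0,"rx":0,"ry":0,"rz":1}]' -1
python3 -c "
from h import *
go(.50,.12,.23,1.316)"
```

```text
time: 1.35
tool_pos: [0.3345, 0.3782, 0.2315]
tool_rot: [0.0, 0.516, 0.857, 0.0]
contact_force: [0.8, 0.9, 0.2]
gripper_width: 0.143
grasp_force: 0.0
dxyz [-0.382   0.0316  0.0019] rxyz [ 5.000e-04 -2.000e-04  4.949e-01]
```

```bash
python3 -m inch '[{"dx":-0.38,"dy":0.03,"dz":0,"rx":0,"ry":0,"rz":0.49},{"dx":-0.38,"dy":0.03,"dz":0,"rx":0,"ry":0,"rz":0.49},{"dx":-0.38,"dy":0.03,"dz":0,"rx":0,"ry":0,"rz":0.49},{"dx":-0.38,"dy":0.03,"dz":0,"rx":0,"ry":0,"rz":0.49},{"dx":-0.38,"dy":0.03,"dz":0,"rx":0,"ry":0,"rz":0.49}]'
python3 -c "
from h import *
go(.51,.0,.16,1.316)"
```

```text
time: 1.85
tool_pos: [0.4699, 0.1677, 0.2317]
tool_rot: [0.0, 0.789, 0.614, 0.001]
contact_force: [1.0, 0.5, 0.1]
gripper_width: 0.0
grasp_force: 0.0
dxyz [-0.191   0.0999  0.0896] rxyz [ 0.0006 -0.0004  0.0046]
```

```bash
python3 -m inch '[{"dx":-0.18,"dy":0.09,"dz":0,"rx":0,"ry":0,"rz":0},{"dx":-0.18,"dy":0.09,"dz":0,"rx":0,"ry":0,"rz":0},{"dx":-0.18,"dy":0.09,"dz":0,"rx":0,"ry":0,"rz":0},{"dx":-0.18,"dy":0.09,"dz":0,"rx":0,"ry":0,"rz":0}]'
python3 - <<'E'
from h import *
c=optics.camera_info('wrist');save('wrist','w1.png')
print(proj('wrist',[.564,.057,.09],c),proj('wrist',[.574,.0925,.09],c), at_z('wrist',279,10,.09,c))
go(.424,-.311,.12,1.316)
E
```

```text
time: 2.25
tool_pos: [0.5052, 0.0084, 0.2315]
tool_rot: [0.001, 0.789, 0.614, -0.0]
contact_force: [-0.8, 1.2, -0.3]
gripper_width: -0.005
grasp_force: 0.0
[327.71022089 131.00967626] [330.38601025  89.04057296] [0.54506204 0.16612444 0.09      ]
dxyz [-0.4125 -0.0006  0.1397] rxyz [0.0004 0.0007 0.0051]
```

View pics/w1.png

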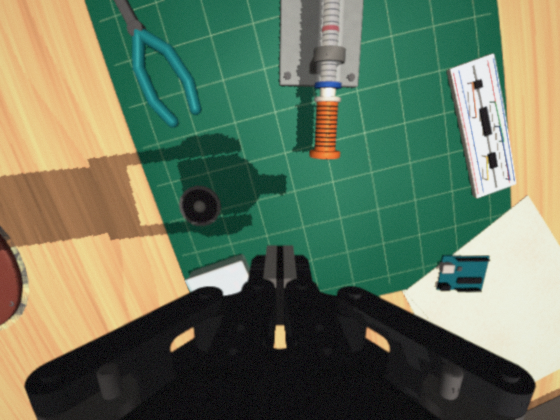

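The wrist view shows the orange grip at (326,127), the flange at (324,156), the blue mouth collar at (328,86) and the red ring at (331,29), all where predicted. On to the button.

```bash
python3 - <<'E'
from h import *
im=cv2.imread('pics/w1.png');h=cv2.cvtColor(im,cv2.COLOR_BGR2HSV).astype(int)
m=(h[...,0]<18)&(h[...,1]>150)&(h[...,2]>80)
m[:,:300]=0;m[:,350:]=0;m[165:]=0
for r in (27,29,31,104,110,118,126,134,142,148,152,155):
    u=np.nonzero(m[r])[0]
    if len(u): print(r,u.min(),u.max(),at_z('wrist',(u.min()+u.max())/2,r,.08).round(4))
bl=(h[...,0]>100)&(h[...,0]<130)&(h[...,1]>120)&(h[...,2]>60);bl[:,:310]=0;bl[:,350:]=0;bl[110:]=0;bl[:70]=0
v,u=np.nonzero(bl);print('collar',u.mean(),v.min(),v.max(),at_z('wrist',u.mean(),v.max(),.086).round(4))
E
python3 -m inch '[{"dx":-0.41,"dy":0,"dz":0.06,"rx":0,"ry":0,"rz":0},{"dx":-0.41,"dy":0,"dz":0.06,"rx":0,"ry":0,"rz":0},{"dx":-0.41,"dy":0,"dz":0.06,"rx":0,"ry":0,"rz":0},{"dx":-0.41,"dy":0,"dz":0.06,"rx":0,"ry":0,"rz":0},{"dx":-0.41,"dy":0,"dz":0.06,"rx":0,"ry":0,"rz":0}]'
python3 -c "
from h import *
go(.424,-.311,.09,1.316)"
```

```text
104 317 337 [0.5699 0.0815 0.08  ]
110 318 336 [0.5687 0.0762 0.08  ]
118 317 336 [0.5667 0.0691 0.08  ]
126 316 335 [0.5643 0.0621 0.08  ]
134 316 335 [0.5627 0.0548 0.08  ]
142 316 334 [0.5607 0.0475 0.08  ]
148 315 334 [0.559 0.042 0.08 ]
152 310 339 [0.5582 0.0382 0.08  ]
155 310 339 [0.5576 0.0354 0.08  ]
collar 327.3851851851852 82 87 [0.5723 0.0958 0.086 ]
time: 2.8
tool_pos: [0.4451, -0.228, 0.1952]
tool_rot: [0.0, 0.787, 0.617, 0.0]
contact_force: [0.7, -0.9, -0.0]
gripper_width: 0.0
grasp_force: 0.0
dxyz [-0.1071 -0.0011  0.1314] rxyz [ 0.0007 -0.0003  0.0098]
```

```bash
python3 -m inch '[{"dx":-0.107,"dy":-0.001,"dz":0.06,"rx":0,"ry":0,"rz":0.012},{"dx":-0.107,"dy":-0.001,"dz":0.13,"rx":0,"ry":0,"rz":0.012},{"dx":-0.107,"dy":-0.001,"dz":0.13,"rx":0,"ry":0,"rz":0.012},{"dx":-0.107,"dy":-0.001,"dz":0.13,"rx":0,"ry":0,"rz":0.012},{"dx":-0.107,"dy":-0.001,"dz":0.13,"rx":0,"ry":0,"rz":0.012}]'
python3 - <<'E'
from h import *
c=optics.camera_info('wrist');save('wrist','w2.png')
im=cv2.imread('pics/w2.png');h=cv2.cvtColor(im,cv2.COLOR_BGR2HSV).astype(int)
m=((h[...,0]<6)|(h[...,0]>174))&(h[...,1]>150)&(h[...,2]>80)
n,l,st,ce=cv2.connectedComponentsWithStats(m.astype(np.uint8))
for i in range(1,n):
    if st[i,4]>80: print(st[i],ce[i],at_z('wrist',*ce[i],.057,c))
go(.4235,-.311,.062,1.31)
E
```

```text
time: 3.3
tool_pos: [0.4242, -0.3093, 0.0909]
tool_rot: [-0.001, 0.793, 0.61, 0.0]
contact_force: [0.6, 0.5, -0.7]
gripper_width: 0.001
grasp_force: 0.0
[258 219  37  34 821] [275.42143727 234.21680877] [ 0.42246304 -0.30753537  0.057     ]
[ 40 290  36  31 831] [ 57.77858002 304.99638989] [ 0.2581397  -0.32057315  0.057     ]
dxyz [-0.0018 -0.0018  0.0381] rxyz [0.0011 0.0002 0.0013]
```

View pics/w2.png

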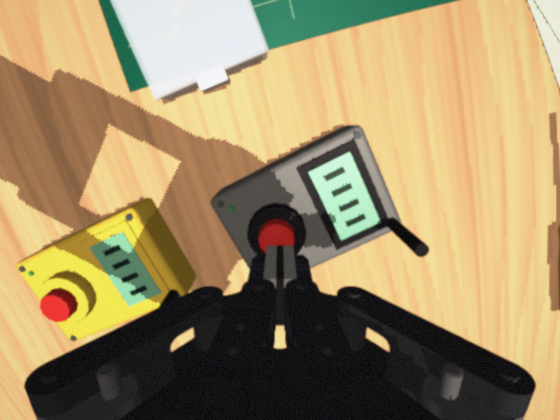

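Fingertips stand right over the red button of the grey readout, seen at (275,234). Pressing.

```bash
python3 -m inch '[{"dx":-0.002,"dy":-0.002,"dz":0.038,"rx":0,"ry":0,"rz":0},{"dx":-0.002,"dy":-0.002,"dz":0.042,"rx":0,"ry":0,"rz":0},{"dx":-0.002,"dy":-0.002,"dz":0.0465,"rx":0,"ry":0,"rz":0},{"dx":-0.002,"dy":-0.002,"dz":0.0465,"rx":0,"ry":0,"rz":0}]'
python3 -c "
from h import *
go(.4235,-.311,.052)"
```

```text
time: 3.75
tool_pos: [0.4232, -0.3115, 0.0557]
tool_rot: [0.001, 0.793, 0.61, 0.0]
contact_force: [-0.7, 1.8, 3.3]
gripper_width: -0.001
grasp_force: 1.3
dxyz [0.0007 0.0002 0.0046]
```

```bash
python3 -m inch '[{"dx":0,"dy":0,"dz":0.002,"rx":0,"ry":0,"rz":0},{"dx":0,"dy":0,"dz":0.004,"rx":0,"ry":0,"rz":0},{"dx":0,"dy":0,"dz":0.004,"rx":0,"ry":0,"rz":0}]'
python3 -m inch '[{"dx":0,"dy":0,"dz":0.0015,"rx":0,"ry":0,"rz":0},{"dx":0,"dy":0,"dz":0.0015,"rx":0,"ry":0,"rz":0}]'
```

```text
time: 4.05
tool_pos: [0.4233, -0.3121, 0.052]
tool_rot: [0.001, 0.793, 0.609, 0.001]
contact_force: [1.6, 3.5, 5.0]
gripper_width: 0.002
grasp_force: 2.5
time: 4.25
tool_pos: [0.4233, -0.3122, 0.0519]
tool_rot: [0.001, 0.793, 0.609, 0.001]
contact_force: [-2.0, 6.7, 11.7]
gripper_width: 0.0
grasp_force: 6.0
```

The button has bottomed: z stays at 0.052 and the force jumped past 5 N to 11.7 N. Straight up now, then over to the grip.

```bash
python3 -m inch '[{"dx":0,"dy":0,"dz":-0.02,"rx":0,"ry":0,"rz":0},{"dx":0,"dy":0,"dz":-0.08,"rx":0,"ry":0,"rz":0},{"dx":0,"dy":0,"dz":-0.125,"rx":0,"ry":0,"rz":0},{"dx":0,"dy":0,"dz":-0.125,"rx":0,"ry":0,"rz":0}]'
python3 -c "
from h import *
go(.555,.03,.155,1.31)"
```

```text
time: 4.65
tool_pos: [0.4248, -0.3149, 0.1564]
tool_rot: [0.006, 0.793, 0.609, 0.001]
contact_force: [0.2, 0.3, 0.4]
gripper_width: 0.001
grasp_force: 0.0
dxyz [ 0.4585  0.0464 -0.0009] rxyz [0.0071 0.0046 0.0005]
```

```bash
python3 -m inch '[{"dx":0.458,"dy":0.046,"dz":0,"rx":0,"ry":0,"rz":0},{"dx":0.458,"dy":0.046,"dz":0,"rx":0,"ry":0,"rz":0},{"dx":0.458,"dy":0.046,"dz":0,"rx":0,"ry":0,"rz":0},{"dx":0.458,"dy":0.046,"dz":0,"rx":0,"ry":0,"rz":0},{"dx":0.458,"dy":0.046,"dz":0,"rx":0,"ry":0,"rz":0}]' 0.3
python3 -c "
from h import *
go(.5555,.03,.155,1.31)"
```

```text
time: 5.15
tool_pos: [0.5101, -0.0761, 0.1486]
tool_rot: [0.0, 0.793, 0.609, -0.0]
contact_force: [0.3, 0.3, -0.9]
gripper_width: 0.651
grasp_force: 0.0
dxyz [ 0.1428  0.0207 -0.0081] rxyz [-0.0002  0.0005  0.0002]
```

```bash
python3 -m inch '[{"dx":0.142,"dy":0.021,"dz":-0.008,"rx":0,"ry":0,"rz":0},{"dx":0.142,"dy":0.021,"dz":-0.008,"rx":0,"ry":0,"rz":0},{"dx":0.142,"dy":0.021,"dz":-0.008,"rx":0,"ry":0,"rz":0},{"dx":0.142,"dy":0.021,"dz":-0.008,"rx":0,"ry":0,"rz":0}]'
python3 - <<'E'
from h import *
c=optics.camera_info('wrist');save('wrist','w3.png')
im=cv2.imread('pics/w3.png');h=cv2.cvtColor(im,cv2.COLOR_BGR2HSV).astype(int)
m=(h[...,0]<18)&(h[...,1]>150)&(h[...,2]>80);m[:,:200]=0;m[:,360:]=0
for r in range(20,260,8):
    u=np.nonzero(m[r])[0]
    if len(u): print(r,u.min(),u.max(),at_z('wrist',(u.min()+u.max())/2,r,.08,c).round(4), at_z('wrist',(u.min()+u.max())/2,r,.09,c).round(4))
go(.5647,.063,.061,1.31)
E
```

```text
time: 5.55
tool_pos: [0.5556, 0.0291, 0.1551]
tool_rot: [-0.0, 0.792, 0.611, -0.001]
contact_force: [1.3, 0.8, -0.6]
gripper_width: 0.651
grasp_force: 0.0
148 268 292 [0.5694 0.0787 0.08  ] [0.5696 0.0795 0.09  ]
156 266 292 [0.5672 0.0733 0.08  ] [0.5675 0.0744 0.09  ]
164 267 292 [0.5661 0.0676 0.08  ] [0.5665 0.0689 0.09  ]
172 267 292 [0.5646 0.062  0.08  ] [0.565  0.0635 0.09  ]
180 267 292 [0.5631 0.0562 0.08  ] [0.5636 0.058  0.09  ]
188 270 292 [0.5627 0.0501 0.08  ] [0.5632 0.0522 0.09  ]
196 267 292 [0.56   0.0444 0.08  ] [0.5607 0.0468 0.09  ]
204 261 297 [0.5581 0.0385 0.08  ] [0.5588 0.0411 0.09  ]
212 262 296 [0.5565 0.0324 0.08  ] [0.5573 0.0353 0.09  ]
dxyz [0.0458 0.0004 0.1174] rxyz [-0.0008  0.0009  0.0016]
```

View pics/w3.png

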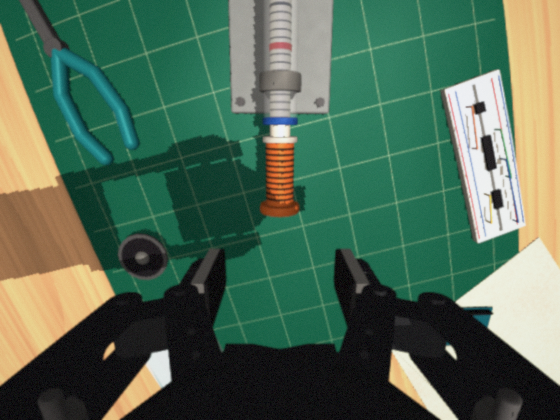

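The grip sits at cols 267–292, rows 143–203, aligned with the fingers; its centre is ≈ (0.565, 0.063) as before. Going down on it.

```bash
python3 -m inch '[{"dx":0.0458,"dy":0,"dz":0,"rx":0,"ry":0,"rz":0},{"dx":0.0458,"dy":0,"dz":0.06,"rx":0,"ry":0,"rz":0},{"dx":0.0458,"dy":0,"dz":0.117,"rx":0,"ry":0,"rz":0},{"dx":0.0458,"dy":0,"dz":0.117,"rx":0,"ry":0,"rz":0},{"dx":0.0458,"dy":0,"dz":0.117,"rx":0,"ry":0,"rz":0}]'
python3 -c "
from h import *
go(.5647,.063,.061,1.307)"
```

```text
time: 6.1
tool_pos: [0.5639, 0.0616, 0.0617]
tool_rot: [-0.001, 0.793, 0.609, -0.001]
contact_force: [0.7, -0.3, 0.4]
gripper_width: 0.649
grasp_force: 0.0
dxyz [0.002  0.0004 0.0008] rxyz [-0.0016  0.0007  0.0012]
```

```bash
python3 -m inch '[{"dx":0,"dy":0,"dz":0,"rx":0,"ry":0,"rz":0},{"dx":0,"dy":0,"dz":0,"rx":0,"ry":0,"rz":0},{"dx":0,"dy":0,"dz":0,"rx":0,"ry":0,"rz":0},{"dx":0,"dy":0,"dz":0,"rx":0,"ry":0,"rz":0},{"dx":0,"dy":0,"dz":0,"rx":0,"ry":0,"rz":0}]' -1
python3 -m inch '[{"dx":0,"dy":0,"dz":0,"rx":0,"ry":0,"rz":0},{"dx":0,"dy":0,"dz":0,"rx":0,"ry":0,"rz":0}]'
python3 - <<'E'
from h import *
save('wrist','w4.png');print(state()['tool_pos'])
c=optics.camera_info('wrist')
for a in(0,.05):
  p=np.array([.5735,.0958,.08])+a*np.array([np.cos(1.307),np.sin(1.307),0]);print(proj('wrist',p,c))
E
```

```text
time: 6.6
tool_pos: [0.5645, 0.0632, 0.0653]
tool_rot: [-0.001, 0.793, 0.61, -0.001]
contact_force: [-9.1, 0.6, 11.0]
gripper_width: 0.212
grasp_force: 58.3
time: 6.8
tool_pos: [0.5646, 0.0632, 0.0653]
tool_rot: [-0.001, 0.793, 0.61, -0.001]
contact_force: [-8.6, 0.8, 11.8]
gripper_width: 0.211
grasp_force: 58.3
[0.56453013 0.06322647 0.06530996]
[279.13503016 204.94147461]
[279.58864332  85.2581054 ]
```

View pics/w4.png

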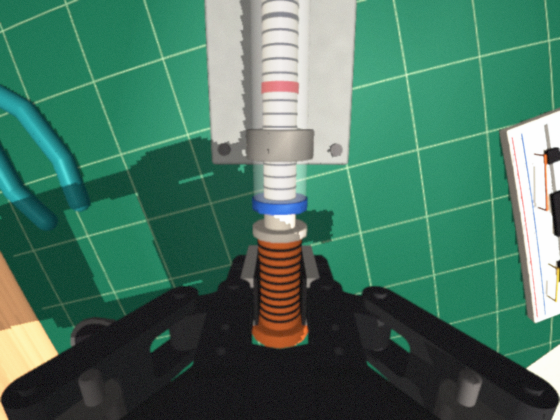

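The grip is held firmly (58 N, opening about 18 mm). The ring is visible at (280,87) inside the tube and the blue mouth collar at (280,203), both at the predicted rows. Pulling out most of the way, easing the side load as I go.

```bash
python3 -m inch '[{"dx":0,"dy":-0.003,"dz":-0.004,"rx":0,"ry":0,"rz":0},{"dx":-0.014,"dy":-0.003,"dz":-0.004,"rx":0,"ry":0,"rz":0},{"dx":-0.028,"dy":-0.003,"dz":-0.004,"rx":0,"ry":0,"rz":0},{"dx":-0.042,"dy":-0.003,"dz":-0.004,"rx":0,"ry":0,"rz":0},{"dx":-0.052,"dy":-0.003,"dz":-0.004,"rx":0,"ry":0,"rz":0}]'
python3 -m inch '[{"dx":0,"dy":0,"dz":0,"rx":0,"ry":0,"rz":0},{"dx":0,"dy":0,"dz":0,"rx":0,"ry":0,"rz":0}]'
python3 - <<'E'
from h import *
p=state()['tool_pos'];d=p-np.array([.56453,.06323,.06531]);print('pull',-d@[np.cos(1.307),np.sin(1.307),0],d)
save('wrist','w5.png',(200,60,360,360),2)
E
```

```text
time: 7.35
tool_pos: [0.5539, 0.0245, 0.0657]
tool_rot: [0.001, 0.793, 0.609, 0.004]
contact_force: [10.5, 7.3, -11.9]
gripper_width: 0.208
grasp_force: 60.8
time: 7.55
tool_pos: [0.554, 0.0247, 0.0657]
tool_rot: [0.001, 0.793, 0.609, 0.004]
contact_force: [10.7, 5.4, -12.3]
gripper_width: 0.208
grasp_force: 60.8
pull 0.03991672717718763 [-0.01052983 -0.03850303  0.00034766]
```

View pics/w5.png

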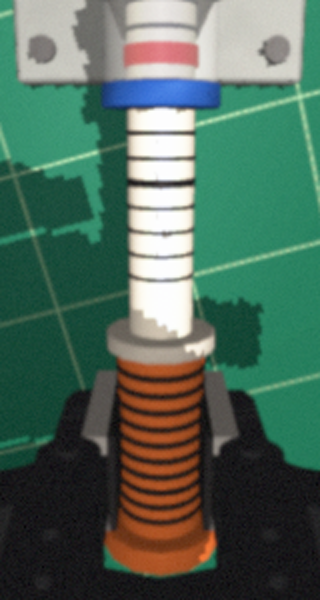

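The pull is 39.9 mm by the arm. In the crop the ring is at row 52 and the collar front at about row 105, so it is about 10 mm short, which agrees. Next, 8 mm more and then a fine check.

```bash
python3 -m inch '[{"dx":-0.004,"dy":0.0015,"dz":0.002,"rx":0,"ry":0,"rz":0},{"dx":-0.007,"dy":0.0015,"dz":0.002,"rx":0,"ry":0,"rz":0},{"dx":-0.010,"dy":0.0015,"dz":0.002,"rx":0,"ry":0,"rz":0},{"dx":-0.010,"dy":0.0015,"dz":0.002,"rx":0,"ry":0,"rz":0}]'
cat > m.py <<'E'
from h import *
import sys
a=np.array([np.cos(1.307),np.sin(1.307),0])
p=state()['tool_pos'];d=p-np.array([.56453,.06323,.06531]);print('pull',-d@a,d)
c=optics.camera_info('wrist');im=optics.grab_frame('wrist');cv2.imwrite('pics/'+sys.argv[1],im[:,:,::-1])
ca=[c]*1
def ringrow(im):
    h=cv2.cvtColor(im,cv2.COLOR_RGB2HSV).astype(int);m=((h[...,0]<8)|(h[...,0]>170))&(h[...,1]>90)&(h[...,2]>100)
    m=m[:,268:292][:220];m[:40]=0;r=np.nonzero(m.sum(1)>15)[0];return r.min(),r.max(),r.mean()
r=ringrow(im);print('ring rows',r,'draw from ring',)
# ring world point at rod top (z .0875)
X=at_z('wrist',279.5,r[2],.0875,c);print('ring',X.round(4))
h=ringrow(cv2.imread('pics/w4.png')[:,:,::-1]);print('home ring rows',h)
E
python3 m.py w6.png
```

```text
time: 8.0
tool_pos: [0.5523, 0.0179, 0.0655]
tool_rot: [-0.001, 0.793, 0.609, 0.003]
contact_force: [1.7, 9.9, -1.2]
gripper_width: 0.21
grasp_force: 62.0
pull 0.0469753259427309 [-0.01225403 -0.04534887  0.00019271]Traceback (most recent call last):
  File "m.py", line 10, in <module>
    r=ringrow(im);print('ring rows',r,'draw from ring',)
  File "m.py", line 9, in ringrow
    m=m[:,268:292][:220];m[:40]=0;r=np.nonzero(m.sum(1)>15)[0];return r.min(),r.max(),r.mean()
                                                                      ~~~~~^^
    return umr_minimum(a, axis, None, out, keepdims, initial, where)
ValueError: zero-size array to reduction operation minimum which has no identity
```

```bash
python3 -m inch '[{"dx":-0.002,"dy":0,"dz":0,"rx":0,"ry":0,"rz":0},{"dx":-0.003,"dy":0,"dz":0,"rx":0,"ry":0,"rz":0},{"dx":-0.003,"dy":0,"dz":0,"rx":0,"ry":0,"rz":0},{"dx":-0.003,"dy":0,"dz":0,"rx":0,"ry":0,"rz":0}]'
python3 - <<'E'
from h import *
a=np.array([np.cos(1.307),np.sin(1.307),0])
H=np.array([.56453,.06323,.06531])
p=state()['tool_pos'];print('pull',-(p-H)@a)
c=optics.camera_info('wrist');im=optics.grab_frame('wrist')
p=state()['tool_pos'];print('pull',-(p-H)@a)
A=cv2.resize(im[60:260,210:350],None,fx=3,fy=3,interpolation=cv2.INTER_CUBIC)
cv2.imwrite('pics/w7.png',A[:,:,::-1])
# mouth plane at rod top (z .087) and black marks along the rod -> distance to the ring from mark rows
M=np.array([.5735,.0958,.087]);print('mouth',proj('wrist',M,c),proj('wrist',M+[0,0,.0055],c))
for k in(-.01,-.005,0,.005): print(k,((proj('wrist',M+k*a,c)-[210,60])*3).round(1))
E
```

```text
time: 8.45
tool_pos: [0.5517, 0.0159, 0.0655]
tool_rot: [-0.001, 0.793, 0.609, 0.003]
contact_force: [2.3, 9.7, -1.1]
gripper_width: 0.21
grasp_force: 62.0
pull 0.049063967792215384
pull 0.04907152429263207
mouth [279.67087239  85.39534233] [279.70964947  83.48691295]
-0.01 [208.7 157.2]
-0.005 [208.9 117.1]
0 [209.   76.2]
0.005 [209.2  34.6]
```

View pics/w7.png

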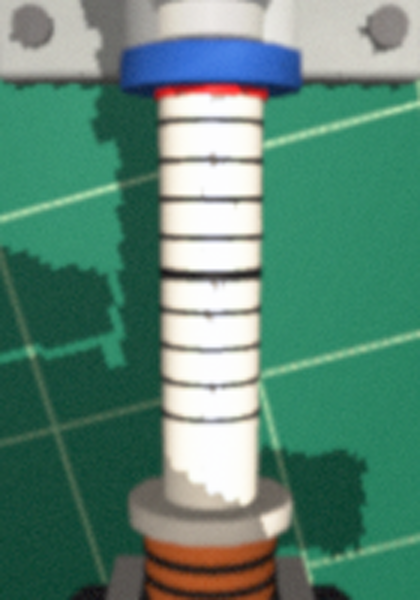

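The ring is just emerging at the collar: its red edge spans crop rows 87–96, so about 1.1 mm of its outer 2 mm half is out. That leaves about 0.9 mm, agreeing with the arm's 49.07 mm.

```bash
python3 -m inch '[{"dx":-0.0006,"dy":0,"dz":0,"rx":0,"ry":0,"rz":0},{"dx":-0.0012,"dy":0,"dz":0,"rx":0,"ry":0,"rz":0},{"dx":-0.0012,"dy":0,"dz":0,"rx":0,"ry":0,"rz":0},{"dx":-0.0012,"dy":0,"dz":0,"rx":0,"ry":0,"rz":0}]'
python3 - <<'E'
from h import *
a=np.array([np.cos(1.307),np.sin(1.307),0]);H=np.array([.56453,.06323,.06531])
print('pull',-(state()['tool_pos']-H)@a)
im=optics.grab_frame('wrist');print('pull',-(state()['tool_pos']-H)@a,state()['joint_vel'].round(3))
A=cv2.resize(im[75:135,230:330],None,fx=6,fy=6,interpolation=cv2.INTER_CUBIC);cv2.imwrite('pics/w8.png',A[:,:,::-1])
E
```

```text
time: 8.9
tool_pos: [0.5515, 0.015, 0.0655]
tool_rot: [-0.001, 0.793, 0.609, 0.003]
contact_force: [2.0, 10.5, -1.1]
gripper_width: 0.212
grasp_force: 62.0
pull 0.049908558135872534
pull 0.049909673386198346 [ 0.001  0.001 -0.002 -0.001 -0.     0.   ]
```

View pics/w8.png

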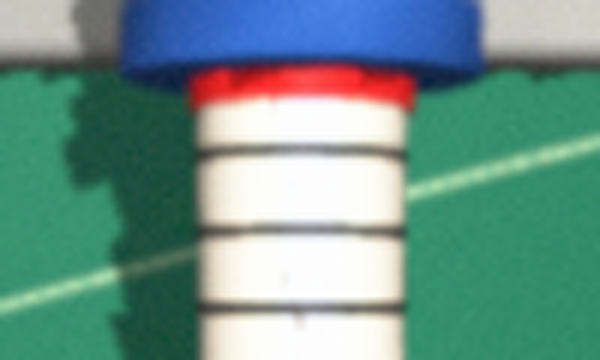

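Red shows over crop rows 68–100 at 80 px per 5 mm, so 2.0 mm is out. That is exactly half the ring, so its centre is at the mouth. The pull force of 10.5 N agrees. Handing in.

```bash
python3 -c "
from plant import ticket
print(ticket.job_done())"
```

```text
the job is handed in; nothing more can be done
None
```

Job handed in at about 9 s: I pressed the tare button fully and let it back up with the balance slack, then drew the rod out to the red ring (49.9 mm, about 10.5 N) without passing the mark; the arm is still holding it there.

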